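Set the stop fence of the strip-cutting board and lock it

TASK

Set up the strip-cutting board for the next run of hat sweatbands: with the fingertips, gently push the stop fence along its rails towards the steel straightedge until both its feet drop into the notch in the rails, then push the two turn-buttons round by their pegs until each lies square across the foot beside it and locks it down. Only push the fence: it must not be lifted out of its track or rammed against the end of the notch. Leave the other things around the board where they are.

Things in the scene. Friction and masses are not known exactly. Their poses are not given: they have to be found in the camera images.
- strip_board: Fixed strip-cutting board; all mm in its frame. Origin on the bench, midway between the rails, at the near end of the notch; +x along the rails to the steel straightedge, +y to the left rail, z up. Plywood base x -105 to 95, y -83 to 83, top z 12, open between the rails (y -45 to 45). Straightedge across at x 61 to 85, its studs to z 29.
- notch (a point): Centre of the notch in the board, at floor level: board x 26.5, y 0, z 28. Each rail has a track 22 wide at y 56 / -56, top z 34, from x -100 to 0; then the notch, x 0 to 53, floor z 28; then z 34 again to x 89, so its far end (x 53) stops the fence. Outer cheeks, y 68 to 81 either side, top z 45, guide the feet with 1.5 mm play.
- fence: Loose wooden H-shaped fence, about 0.35 kg: two feet 50 (x) x 20 x 16 mm high at y 56.5 / -56.5, joined by an upright cross bar 84 long (y), x -22 (plain back, to the robot) to -3.5 (aluminium face), z -12 to 19. Origin midway between the feet, at their underside, half-way along; axes as the board's. On the track it is at board z 34; in the notch at z 28, x 25 to 28.
- fence_back (a point): Centre of the plain back face of the cross bar (22 mm behind the fence's origin, 5 above it): push here to board +x; free to the rails, 45 mm either side. Slides at 1.5 to 4 N, tips into the notch when half over it, strikes the notch's far end, then its rear drops, at the latest when the finger is withdrawn. Pushed off-centre, one foot may drop first; push on and the other follows.
- foot_left (a point): Underside of the fence's left foot, half-way along it (56.5 mm left of the fence's origin). Board z 34 on the track, 28 when seated.
- foot_right (a point): The same under the right foot.
- button_left (a joint): Left turn-button, rad: 0 = back along the cheek towards the robot; negative = swung outwards (as found); 1.57 = across the foot (stop at 1.58). Pivot at board x 38.5, y 75.5; turns anticlockwise from above to lock; stays where left, about 1 N at its peg. Steel plate 13 wide, 36.5 long from the pivot, z 46 to 51: clears a seated foot (top z 44), blocked by one on the track (top z 50).
- button_right (a joint): Right turn-button, the mirror image: pivot at board x 38.5, y -75.5; turns clockwise seen from above to lock; 0 = back along the cheek, negative = swung outwards, 1.57 = across the foot (stop at 1.58).
- peg_left (a point): On the axis of the upright wooden thumb peg near the tip of the left turn-button, 30 mm from the pivot. Peg 10 mm thick with a 13 mm head; its foot is at board z 51, this point at z 64, its top at z 74.
- peg_right (a point): The same point on the peg of the right turn-button.
- thimble_1: Bystander: a metal thimble, 20 mm wide and 24 mm high, standing left of the board.
- beeswax_1: Bystander: a cake of beeswax, 33 x 46 x 17 mm, lying right of the board.
- leather: Bystander: a strip of brown leather, 32 x 119 x 9 mm, lying right of the board.
- spool: Bystander: a thread spool, 33 mm wide, 58 mm high, standing beyond the right corner of the board.
- clamp: Bystander: a small lever clip, 22 x 83 x 28 mm, beyond the board.
- jack: Bystander: a wooden rounding jack, 34 x 150 x 48 mm, left of the board.
- bobbin: Bystander: a ribbon bobbin, 60 mm wide, 26 mm high, lying right of the board.

How it is judged:
By the outcome, as a careful person would: the job done as asked, in the order asked, and still so for the second after the job is handed in, with the robot touching nothing.
It also fails if it takes over 61 s, if anything falls off the work surface, if the arm or the gripper's body presses on something with over 40 N, if the wrist force passes 120 N, or if a joint passes its speed limit or range.

ROBOT

A 6-joint arm with a two-finger parallel gripper is mounted at the origin on a cart in front of the work surface, level with it; the furniture and walls round the work are solid. World frame = base frame: x ahead of the robot, y to its left, z up, the work surface at z = 0. Lengths are in m, angles in rad, forces in N, time in s.
With the tool pointing down it reaches from about 0.275 to 1 m from the base axis. Payload 8.4 kg.
Tool frame: the origin (TCP) lies on the centre line of the jaws, within the pads' length; the fingertips stand 17 mm ahead of it and the grasp point (between the pads) lies 2 mm behind it (bot.tcp_to_tips is the y of the fingertips in the tool frame, in m); y points along the fingers, z is the direction in which the jaws open and shut, and the axes are right-handed (so a half turn about y gives the same grasp; the last joint's range is limited). The gripper opens to 85 mm and grips with 20 to 120 N. Pads are 22 mm wide; open, the fingers measure 114 mm over their backs; the gripper's body (76 mm by 85 mm) begins 54 mm behind the grasp point. The pads swing forward as they close: fully open they stand 13 mm farther back than shut.
Start: joints at [-1.139, 0.353, 1.633, -0, 1.155, -0.002], TCP at [0.263, -0.567, 0.213] pointing down, gripper open.
Joint ranges: [-2.63, 2.63], [-0.92, 2.1], [0.06, 2.66], [-1.3, 4.44], [0, 2.69], [-3.02, 3.02]. Speed limits (rad/s): [2.22, 2.22, 2.79, 3.14, 3.14, 3.14].

INTERFACE

Orientations are given as a unit quaternion [x, y, z, w].
In Python, from workcell import bot, hand, kinematics, get_obs, vision, hand_in gives the robot as it stands. The module is installed in compiled form; this text tells all that it offers. Calls block until the motion is done:
- bot.reach(position, orientation): joint-space move of the TCP to a pose.
- bot.servo_line(position, ori=None, velocity=0.15): straight line of the TCP; ori=None keeps the orientation; velocity is the mean speed in m/s.
- bot.goto_joints(angles): joint-space move.
- hand.move_gripper(opening, strength=None): finger opening in m; strength is the grip in N (None keeps the last); returns when the fingers have stopped.
- bot.dwell(seconds).
- kinematics.solve_ik(position, orientation): joint angles nearest the present ones, or None.
- get_obs(): the state.
- vision.read_camera(name): name is "scene" or "top" or "wrist"; returns a dict with "frame" (400x640x3 uint8, red, green, blue), "intrinsics" (3x3 intrinsics, pixels), "dist" ([k1, k2, p1, p2, k3] as OpenCV has them; the pictures are not rectified), "view" (4x4, takes a point from world to camera coordinates). Camera axes: x right, y down, z forward; pixel columns grow to the right and rows downward; lengths in m; the calibration is good to about 2 mm. A picture is of the moment at which its call begins. There is no depth.
A pose or a line that the arm cannot do raises bot.IKError and nothing moves.
- hand_in(): hands the job in, once; it reports no verdict.
The state is a dict: "time_s": time; "joint_pos": joint angles; "joint_vel": joint speeds; "joint_efforts": joint torques, N m; "position": TCP position; "orientation": TCP orientation; "wrist_force": force on the tool from outside, world axes, zero at the start; "ft_torque": the same for the moment, N m; "gripper_width": finger opening in m.
Only numpy, scipy, OpenCV 4.12 (cv2) and the standard library are available. Lean on these libraries where they do the work, as an engineer would, in place of code of your own. Each camera call takes 0.05 s, during which the arm holds its last target. There are 200 camera calls.

## Working session

There is one attempt and no reset: what is moved stays moved. The work goes in short steps, each a Python script; the robot and the scene stay as the last script left them, time stands still between calls to the robot, and variables do not carry over. Pictures are saved under pics/ and viewed, about 8 in all and at most 12, crops included, and the job is handed in when it is done.

```bash
mkdir -p pics
python3 - <<'E'
from workcell import bot,hand,get_obs,vision
import cv2,numpy as np
for n in("top","scene"):
    c=vision.read_camera(n);cv2.imwrite(f"pics/{n}0.png",c["frame"][:,:,::-1]);print(n,c["intrinsics"].tolist(),c["dist"],np.round(c["view"],3).tolist())
o=get_obs();print(o["time_s"],o["orientation"],o["gripper_width"],bot.tcp_to_tips)
E
```

```text
top [[400.4450093735937, 0.0, 317.02316141113425], [0.0, 400.4450093735937, 200.86118019086643], [0.0, 0.0, 1.0]] [-0.08822038  0.          0.          0.          0.        ] [[-0.003, -1.0, 0.017, 0.032], [-0.995, 0.001, -0.1, 0.566], [0.1, -0.018, -0.995, 1.16], [0.0, 0.0, 0.0, 1.0]]
scene [[384.8551987034294, 0.0, 320.6495695885424], [0.0, 384.8551987034294, 199.57467050187697], [0.0, 0.0, 1.0]] [0.0069936 0.        0.        0.        0.       ] [[-0.743, -0.669, -0.011, 0.431], [-0.27, 0.315, -0.91, 0.198], [0.613, -0.673, -0.415, 0.753], [0.0, 0.0, 0.0, 1.0]]
0.1 [-0.15225923  0.69098843 -0.6900936   0.15206228] 0.08512523963585593 0.017
```

View pics/top0.png

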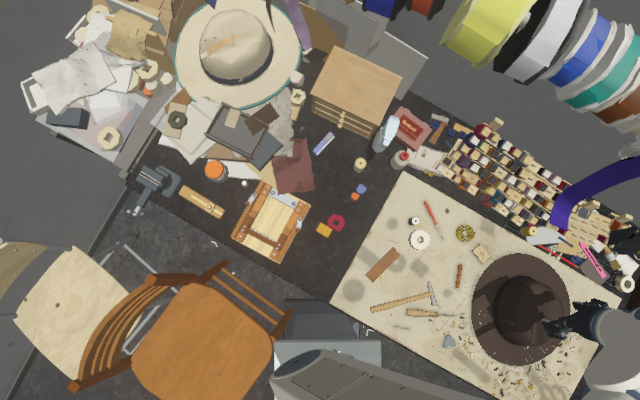

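View pics/scene0.png

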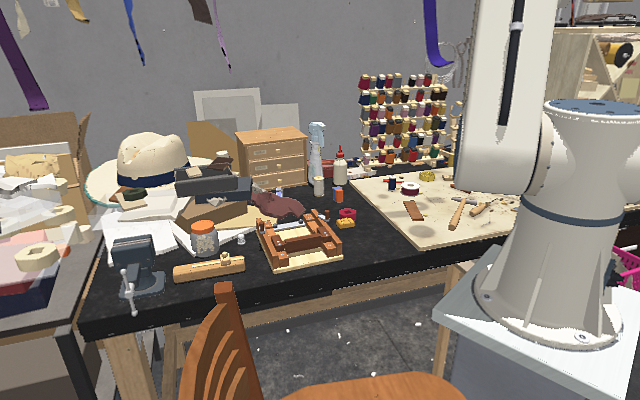

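Top view: the board is at about (272,223), turned about 25°, with the jack to its left (202,202) and the bobbin and beeswax to its right (335,222), (323,230). I'll go above it for a wrist view.

```bash
cat > h.py <<'E'
from workcell import bot,hand,get_obs,vision,kinematics
import cv2,numpy as np
from scipy.spatial.transform import Rotation as R
def ray(c,px,z):
    u=cv2.undistortPoints(np.array([[px]],float),c["intrinsics"],c["dist"])[0,0]
    V=c["view"];d=V[:3,:3].T@np.r_[u,1];o=-V[:3,:3].T@V[:3,3]
    return o+d*(z-o[2])/d[2]
def proj(c,P):
    V=c["view"];return cv2.projectPoints(np.array(P,float).reshape(-1,1,3),cv2.Rodrigues(V[:3,:3])[0],V[:3,3],c["intrinsics"],c["dist"])[0][:,0]
def down(a): # tool y down, jaw axis z at world yaw a
    z=np.array([np.cos(a),np.sin(a),0]);y=np.array([0,0,-1.]);return R.from_matrix(np.c_[np.cross(y,z),y,z]).as_quat()
E
python3 - <<'E'
from h import *
c=vision.read_camera("top")
for p in [(260,182),(310,205),(282,264),(233,238),(272,223),(202,202),(335,222)]:print(p,ray(c,p,.012).round(3))
f=c["frame"][165:285,165:355,::-1];cv2.imwrite("pics/top1.png",cv2.resize(f,None,fx=4.2,fy=4.2,interpolation=cv2.INTER_CUBIC))
print(get_obs()["orientation"], R.from_quat(get_obs()["orientation"]).as_matrix().round(2).tolist())
w=vision.read_camera("wrist");V=w["view"];print((-V[:3,:3].T@V[:3,3]).round(3),V[:3,:3].round(2).tolist(),w["intrinsics"].tolist())
E
```

```text
(260, 182) [0.625 0.202 0.012]
(310, 205) [0.555 0.051 0.012]
(282, 264) [0.379 0.135 0.012]
(233, 238) [0.456 0.281 0.012]
(272, 223) [0.501 0.165 0.012]
(202, 202) [0.564 0.377 0.012]
(335, 222) [ 0.504 -0.023  0.012]
[-0.1522473   0.69090029 -0.69017603  0.15210064] [[-0.91, -0.0, 0.42], [-0.42, 0.0, -0.91], [-0.0, -1.0, -0.0]]
[ 0.322 -0.538  0.373] [[0.42, -0.91, -0.0], [-0.88, -0.41, 0.26], [-0.24, -0.11, -0.97]] [[334.87825037166596, 0.0, 318.0924007013894], [0.0, 334.87825037166596, 192.6028377963322], [0.0, 0.0, 1.0]]
```

View pics/top1.png

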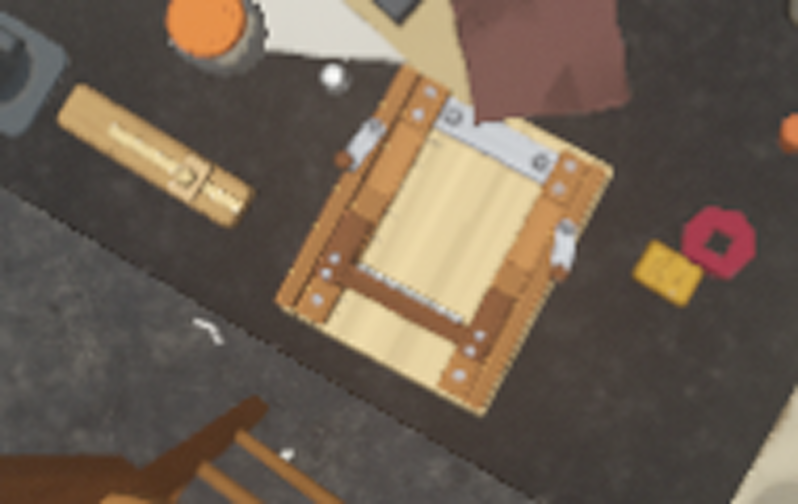

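Run:
```python
from h import *
th=np.radians(-25);q=down(th-np.pi/2)
p=np.array([.48,.17,.27]);print(kinematics.solve_ik(p,q))
o=get_obs();bot.reach([*o["position"][:2],.3],o["orientation"])
bot.reach(p,q);print(get_obs()["position"],get_obs()["time_s"],get_obs()["joint_pos"])
w=vision.read_camera("wrist");cv2.imwrite("pics/w0.png",w["frame"][:,:,::-1]);np.savez("w0.npz",**w)
```

```text
[ 3.37436224e-01  1.16970695e-01  1.80984538e+00 -4.44089210e-16
  1.21477658e+00  2.34456486e+00]
[0.48021372 0.16953774 0.26996961] 3.3583 [ 3.36566521e-01  1.17108561e-01  1.80975551e+00 -1.89203772e-04
  1.21478209e+00  2.34424887e+00]
```

View pics/w0.png

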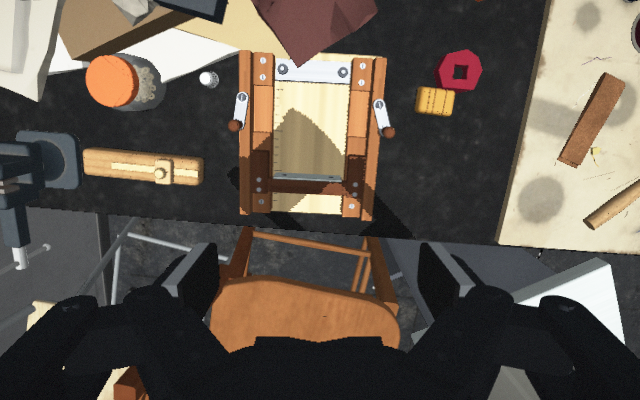

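The whole board is in view, square to the image (x 238–386, y 52–218), with the fence at y≈186 and the pegs at (235,126) and (389,131). An enlarged crop will give exact points.

Run:
```python
from h import *
f=cv2.imread("pics/w0.png")[42:226,222:402];cv2.imwrite("pics/w0c.png",cv2.resize(f,None,fx=3.2,fy=3.2,interpolation=cv2.INTER_CUBIC))
```

```text
(no output)
```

View pics/w0c.png

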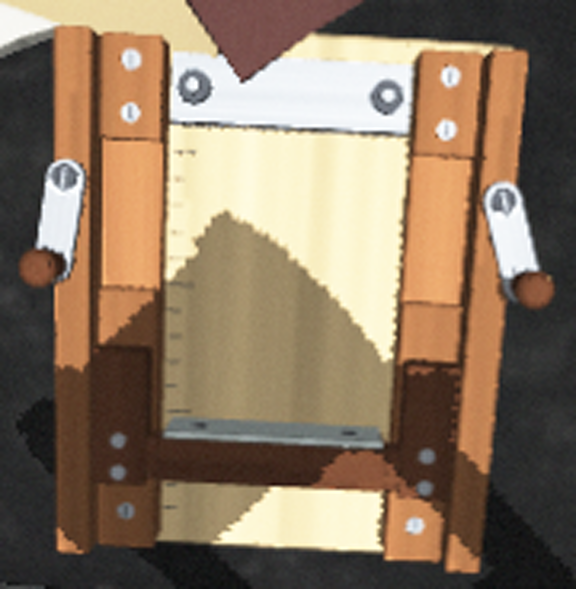

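Run:
```python
from h import *
from scipy.optimize import least_squares
w=dict(np.load("w0.npz"))
px=lambda p:np.array(p)/3.2+[222-.34,42-.34]
C=[((64,178),38.5,75.5,51),((502,202),38.5,-75.5,51),((102,137),53,67,34),((163,138),53,45,34),((415,155),53,-45,34),((160,290),0,45,34),((403,301),0,-45,34)]
def tow(v,b): 
    c,s=np.cos(v[2]),np.sin(v[2]);b=np.asarray(b,float)/1000
    return np.c_[v[0]+c*b[:,0]-s*b[:,1],v[1]+s*b[:,0]+c*b[:,1],b[:,2]]
U=np.array([px(c[0]) for c in C]);B=np.array([c[1:] for c in C])
r=least_squares(lambda v:(proj(w,tow(v,B))-U).ravel(),[.5,.16,-.43])
v=r.x;print(v,np.degrees(v[2]),r.fun.reshape(-1,2).round(2).tolist())
np.save("board.npy",v)
def tob(p,z):
    P=ray(w,px(p),z/1000);d=P[:2]-v[:2];c,s=np.cos(v[2]),np.sin(v[2]);return (1000*np.array([c*d[0]+s*d[1],-s*d[0]+c*d[1]])).round(1)
for n,p,z in [("pegL",(39,267),74),("pegR",(533,290),74),("footL f",(95,348),50),("footL fi",(152,348),50),("footR fi",(405,362),50),("footR f",(462,365),50),("barback",(150,485),53),("barback",(385,487),53),("near L cheek",(57,552),45),("near R",(480,572),45),("far L",(55,27),45)]:print(n,tob(p,z))
```

```text
[ 0.5119831   0.16688477 -0.49207882] -28.194039378443502 [[0.52, -0.44], [0.74, -0.3], [-0.58, -0.1], [-0.34, 0.56], [-0.09, -0.31], [-0.46, -0.03], [0.16, 0.73]]
pegL [ 9.1 79.2]
pegR [ 10.5 -83.7]
footL f [-20.3  65.1]
footL fi [-19.2  44.8]
footR fi [-19.3 -45.6]
footR f [-19.2 -66.1]
barback [-69.   44.2]
barback [-65.  -41.6]
near L cheek [-99.6  80.3]
near R [-98.7 -81. ]
far L [87.7 80.7]
```

The board fit has residuals under 0.8 px. The fence is at x≈−44.5 and square, and the buttons are at about −0.12 and −0.28 rad. Next: push the fence with the fingers 40 mm apart, centred, watching the force.

```bash
cat >> h.py <<'E'
v=np.load("board.npy") 
def W(x,y,z):
    c,s=np.cos(v[2]),np.sin(v[2]);return np.array([v[0]+(c*x-s*y)/1000,v[1]+(s*x+c*y)/1000,z/1000])
ex=np.array([np.cos(v[2]),np.sin(v[2]),0]);ey=np.array([-ex[1],ex[0],0])
def F():
    f=np.array(get_obs()["wrist_force"]);return np.array([f@ex,f@ey,f[2]])
E
python3 - <<'E'
from h import *
q=down(v[2]-np.pi/2)
hand.move_gripper(.04)
bot.reach(W(-94,0,110),q)
bot.servo_line(W(-94,0,42),velocity=.15)
f0=F();print(get_obs()["time_s"],f0)
x=-94;log=[]
while x<-7:
    x+=4 if x<-22 else 1
    bot.servo_line(W(x,0,42),velocity=.05)
    f=F()-f0;log.append((x,*f.round(1)))
    if f[0]<-9:break
for l in log:print(*l)
w=vision.read_camera("wrist");cv2.imwrite("pics/w1.png",w["frame"][:,:,::-1]);np.savez("w1.npz",**w)
print(get_obs()["time_s"])
E
```

```text
5.2417 [0.32888605 0.61058614 0.59462723]
-90 -0.6 -2.2 -0.5
-86 -0.8 -0.5 -0.9
-82 -0.1 0.1 -0.6
-78 0.2 -0.5 -0.8
-74 0.6 -0.1 -0.5
-70 -0.4 -0.9 -0.7
-66 -0.7 -0.3 -0.6
-62 -0.1 -0.8 -0.8
-58 -0.8 -0.6 -1.2
-54 -0.6 -0.4 -0.1
-50 -1.1 -0.4 -0.2
-46 -0.4 0.2 0.1
-42 -1.5 -1.3 -1.0
-38 -0.7 -0.3 0.6
-34 -0.2 -0.9 -0.4
-30 0.8 -0.4 -0.5
-26 0.3 -1.1 -0.4
-22 0.2 -1.0 -1.0
-21 -0.7 -0.9 -1.0
-20 -0.3 -0.7 -0.4
-19 0.0 -0.3 -1.2
-18 -0.0 -1.2 -0.9
-17 -0.4 -0.1 0.3
-16 -0.7 -1.5 -0.8
-15 -1.6 -0.1 -0.2
-14 -0.6 -0.1 -1.1
-13 0.7 -0.4 -0.9
-12 0.2 -0.9 -0.5
-11 -0.7 -0.3 -0.5
-10 -0.9 -0.3 0.1
-9 -0.4 -1.0 -0.5
-8 -0.5 -1.1 -0.9
-7 -0.4 -0.4 -0.7
13.5417
```

View pics/w1.png

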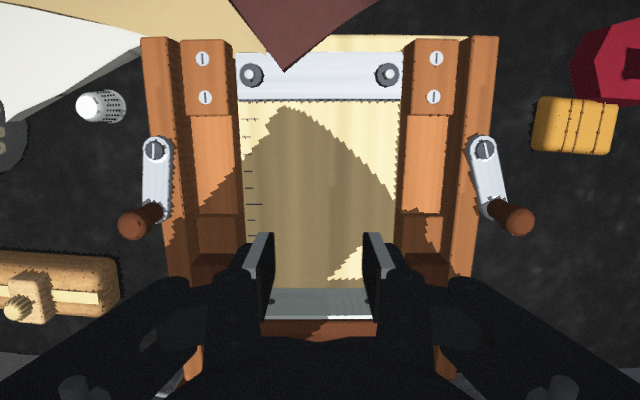

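The fence has not moved: its foot fronts are still at y≈255, while the fingers are already beyond the bar. I'll check the true TCP height.

Run:
```python
from h import *
o=get_obs();print(o["position"],W(-7,0,42),o["gripper_width"],R.from_quat(o["orientation"]).as_matrix().round(3).tolist(),v)
w=dict(np.load("w1.npz"))
for P in [(0,45,34),(0,-45,34),(38.5,75.5,51),(38.5,-75.5,51),(-19.5,45,50),(-66.5,0,53),(-48,0,53),(-7,20,25),(4,20,25),(4,20,60),(4,-20,25)]:print(P,proj(w,W(*P)).round(0))
```

```text
[0.50580904 0.17017609 0.04198138] [0.50581364 0.17019198 0.042     ] 0.03966281906079115 [[-0.881, -0.0, -0.473], [0.473, 0.0, -0.881], [0.0, -1.0, 0.0]] [ 0.5119831   0.16688477 -0.49207882]
(0, 45, 34) [[236. 216.]]
(0, -45, 34) [[404. 216.]]
(38.5, 75.5, 51) [[156. 149.]]
(38.5, -75.5, 51) [[484. 149.]]
(-19.5, 45, 50) [[231. 263.]]
(-66.5, 0, 53) [[320. 346.]]
(-48, 0, 53) [[320. 316.]]
(-7, 20, 25) [[284. 223.]]
(4, 20, 25) [[284. 204.]]
(4, 20, 60) [[276. 227.]]
(4, -20, 25) [[356. 204.]]
```

Run:
```python
from h import *
c=vision.read_camera("scene")
for P in [(-7,20,25),(-7,20,60),(-7,0,42),(-45,0,53),(0,45,34),(38.5,75.5,51)]:
    p=proj(c,W(*P))[0];print(P,p.round(0),((p-[225,170])*5).round(0))
f=c["frame"][170:290,225:385,::-1];a=cv2.resize(f,None,fx=5,fy=5,interpolation=cv2.INTER_CUBIC)
cv2.imwrite("pics/s1.png",a)
```

```text
(-7, 20, 25) [288. 239.] [317. 344.]
(-7, 20, 60) [288. 226.] [313. 281.]
(-7, 0, 42) [296. 231.] [355. 306.]
(-45, 0, 53) [300. 235.] [377. 323.]
(0, 45, 34) [277. 236.] [262. 331.]
(38.5, 75.5, 51) [261. 225.] [180. 275.]
```

View pics/s1.png

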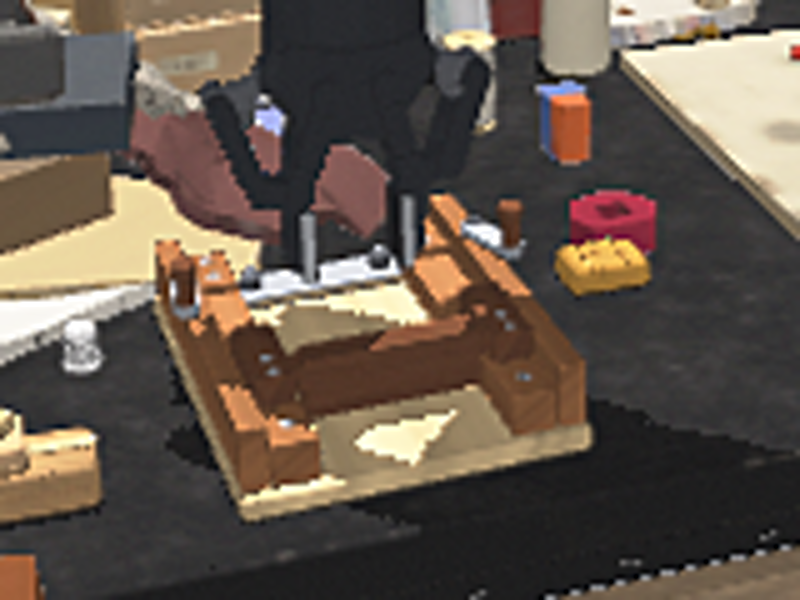

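The scene view confirms the bar is untouched. The fingertips hang at board z≈60, about 35 mm higher than the stated TCP-to-tip distance implies, and so they passed over the bar. I'll go back, lower with a force guard, and push again with averaged force readings.

```bash
cat >> h.py <<'E'
def Fm(n=4):
    a=[]
    for _ in range(n): bot.dwell(.01);a.append(F())
    return np.mean(a,0)
E
python3 - <<'E'
from h import *
bot.servo_line(W(-7,0,60),velocity=.2);bot.servo_line(W(-96,0,60),velocity=.25);bot.servo_line(W(-96,0,42),velocity=.2)
f0=Fm();z=42;print(f0.round(2))
while z>8:
    z-=4;bot.servo_line(W(-96,0,z),velocity=.06);f=Fm(2)-f0
    if f[2]>4:print("contact",z,f);bot.servo_line(W(-96,0,z+6),velocity=.1);z+=6;break
print("z",z,get_obs()["time_s"])
f0=Fm();x=-96
while x<-50:
    x+=4;bot.servo_line(W(x,0,z),velocity=.06);f=Fm(3)-f0;print(x,f.round(1))
    if f[0]<-9:break
w=vision.read_camera("wrist");cv2.imwrite("pics/w2.png",w["frame"][:,:,::-1]);np.savez("w2.npz",**w)
print(get_obs()["time_s"])
E
```

```text
[ 0.01 -0.    0.74]
z 6 17.0333
-92 [-0.8  0.6  0.9]
-88 [-0.6  0.5 -0.2]
-84 [-0.5  0.2  0.4]
-80 [-0.9  0.3  0.8]
-76 [-0.1  0.4 -0.2]
-72 [-0.3  0.7  0.3]
-68 [-0.6  0.7  0.3]
-64 [-0.5  0.1 -0.1]
-60 [-0.5  0.4  0.1]
-56 [-0.1  0.2 -0.1]
-52 [-0.8  0.7 -0.3]
-48 [-0.8  0.2 -0. ]
20.4167
```

View pics/w2.png

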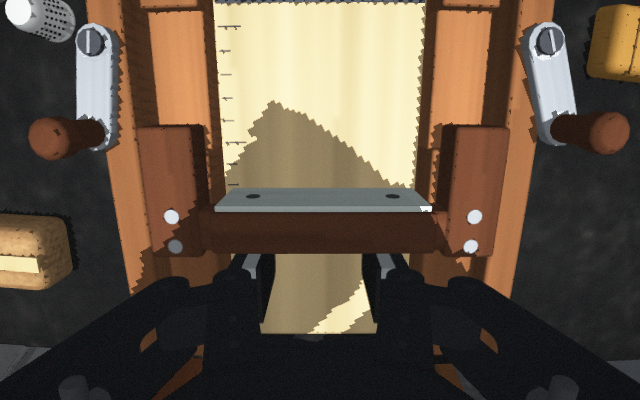

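```bash
cat >> h.py <<'E'
def tob(w,p,z):
    d=(ray(w,p,z/1000)-[v[0],v[1],0]);return (1000*np.array([d@ex,d@ey])).round(1)
E
python3 - <<'E'
from h import *
w=dict(np.load("w2.npz"))
for p,z in [((140,126),50),((505,127),50),((213,210),53),((432,211),53),((320,253),53),((90,41),51),((550,40),51),((258,253),40),((258,253),30),((380,253),40),((380,253),30)]:print(p,z,tob(w,p,z))
E
```

```text
(140, 126) 50 [10.3 63.1]
(505, 127) 50 [  9.9 -64.3]
(213, 210) 53 [-19.4  38.7]
(432, 211) 53 [-19.8 -39.8]
(320, 253) 53 [-36.1   0.4]
(90, 41) 51 [38.5 76.6]
(550, 40) 51 [ 38.8 -75.8]
(258, 253) 40 [-42.3  25.9]
(258, 253) 30 [-47.   27.8]
(380, 253) 40 [-42.3 -24.5]
(380, 253) 30 [-47.  -26.5]
```

The fence is moving squarely. Its origin is at x≈−15, which is TCP + 33 as expected. I'll continue gently to the notch.

Run:
```python
from h import *
f0=np.array([-.5,.4,.8]);x=-48
while x<-5.5:
    x+=4 if x<-28 else (2 if x<-12 else 1);bot.servo_line(W(x,0,6),velocity=.06 if x<-28 else .03);f=Fm(3)-f0;print(x,f.round(1))
    if f[0]<-4:break
t=get_obs()["time_s"]
w=vision.read_camera("wrist");cv2.imwrite("pics/w3.png",w["frame"][:,:,::-1]);np.savez("w3.npz",**w)
bot.servo_line(W(x-15,0,6),velocity=.06);bot.dwell(.2)
w=vision.read_camera("wrist");cv2.imwrite("pics/w4.png",w["frame"][:,:,::-1]);np.savez("w4.npz",**w)
print(t,get_obs()["time_s"])
```

```text
-44 [ 0.5 -0.2 -1.2]
-40 [ 0.  -0.3 -0.7]
-36 [-0.2  0.1 -0.5]
-32 [-0.3 -0.1 -0.5]
-28 [-1.2  0.6 -0.5]
-26 [-2.2 -0.   0.1]
-24 [-2.6 -0.5  0.6]
-22 [-2.  -0.3  0.2]
-20 [-2.7 -0.6  1. ]
-18 [-2.5 -0.4  2.5]
-16 [-3.9 -0.7  3.3]
-14 [-1.4 -1.5  1.4]
-12 [-0.  -1.1 -0.8]
-11 [ 0.  -0.8 -1.3]
-10 [-0.5 -0.4 -1.9]
-9 [-0.7 -0.6 -1.7]
-8 [ 0.9 -0.4 -0.6]
-7 [-1.2  0.4  0.6]
-6 [-4.4  2.2  2. ]
25.675 26.375
```

View pics/w4.png

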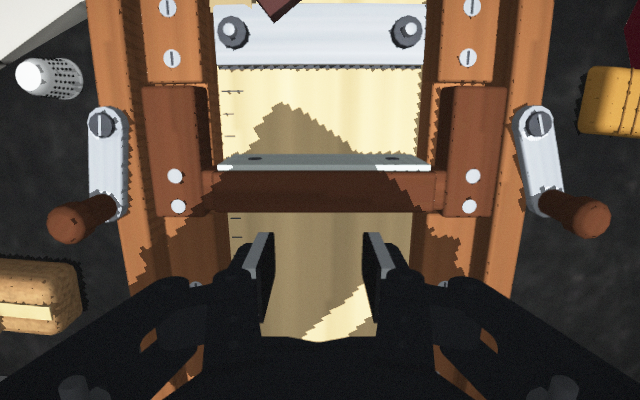

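Run:
```python
from h import *
w=dict(np.load("w4.npz"))
for fx,z in((26.5,28),(28,28),(26.5,34)):
    print(fx,z,[proj(w,W(fx+a,b,z+16))[0].round(0).tolist() for a,b in((25,66.5),(-25,66.5),(-25,46.5),(25,-66.5),(-25,-66.5))],[proj(w,W(fx-3.5,b,z+19))[0].round(0).tolist() for b in (42,-42)])
```

```text
26.5 28 [[135.0, 85.0], [152.0, 218.0], [202.0, 218.0], [507.0, 85.0], [490.0, 217.0]] [[206.0, 165.0], [436.0, 165.0]]
28 28 [[134.0, 80.0], [151.0, 214.0], [201.0, 214.0], [508.0, 80.0], [491.0, 214.0]] [[205.0, 161.0], [437.0, 160.0]]
26.5 34 [[126.0, 84.0], [144.0, 223.0], [196.0, 223.0], [517.0, 84.0], [498.0, 223.0]] [[200.0, 168.0], [442.0, 168.0]]
```

The fence is seated: the foot edges match the z 28, x≈26 prediction, and it dropped with the force always ≤4.4 N. Next is the left button, with the fingers straddling the peg and the trailing finger pushing it round.

```bash
cat >> h.py <<'E'
def plan(side,ph,g,flip,z):
    s=1 if side=="L" else -1
    x=38.5-30*np.cos(ph)+g*np.sin(ph); y=s*(75.5-30*np.sin(ph)-g*np.cos(ph))
    return W(x,y,z),down(v[2]-s*(np.pi/2-ph)+flip*np.pi)
def options(side,p0,z):
    for flip in(0,1,-1):
        try:J=[kinematics.solve_ik(*plan(side,p,8,flip,z)) for p in(p0,.4,.8,1.2,1.57)]
        except Exception as e:print(flip,e);continue
        print(side,flip,[None if j is None else round(j[5],2) for j in J])
def turn(side,p0,flip,z=44):
    hand.move_gripper(.03)
    p,q=plan(side,p0,0,flip,z+45);bot.reach(p,q);f0=Fm()
    for dz in(20,8,0):
        bot.servo_line(plan(side,p0,0,flip,z+dz)[0],velocity=.12);f=Fm()-f0
        if f[2]>4:print("touch",dz,f);return
    f0=Fm();bot.servo_line(plan(side,p0,8,flip,z)[0],velocity=.05)
    for ph in np.linspace(p0,1.57,10)[1:]:
        p,q=plan(side,ph,8,flip,z);bot.servo_line(p,q,velocity=.05);f=Fm()-f0;print(round(ph,2),f.round(1))
        if np.linalg.norm(f)>12:print("force");return
    for g in np.arange(9,14.1,1):
        bot.servo_line(plan(side,1.57,g,flip,z)[0],velocity=.03);f=Fm()-f0;print("g",g,f.round(1))
        if f[0]<-3.5:break
    bot.servo_line(plan(side,1.57,g-4,flip,z)[0],velocity=.05)
    bot.servo_line(plan(side,1.57,g-4,flip,z+60)[0],velocity=.2);print(get_obs()["time_s"])
E
python3 - <<'E'
from h import *
print(get_obs()["joint_pos"])
options("L",-.12,44);options("R",-.28,44)
E
```

```text
[ 3.40973085e-01  4.93221495e-01  1.99191083e+00 -6.25464257e-05
  6.56243601e-01  2.40402939e+00]
L 0 [np.float64(2.57), np.float64(2.02), np.float64(1.6), np.float64(1.18), np.float64(0.8)]
L 1 [np.float64(-0.57), np.float64(-1.12), np.float64(-1.54), np.float64(-1.96), np.float64(-2.34)]
L -1 [np.float64(-0.57), np.float64(-1.12), np.float64(-1.54), np.float64(-1.96), np.float64(-2.34)]
R 0 [np.float64(-1.16), np.float64(-0.46), np.float64(-0.06), np.float64(0.33), np.float64(0.68)]
R 1 [np.float64(1.98), np.float64(2.68), None, np.float64(-2.81), np.float64(-2.46)]
R -1 [np.float64(1.98), np.float64(2.68), None, np.float64(-2.81), np.float64(-2.46)]
```

Run:
```python
from h import *
bot.servo_line(W(-21,0,100),velocity=.25)
turn("L",-.12,0)
w=vision.read_camera("wrist");cv2.imwrite("pics/w5.png",w["frame"][:,:,::-1]);np.savez("w5.npz",**w)
```

```text
0.07 [0.2 0.1 0.1]
0.26 [0.1 0.2 0.6]
0.44 [ 0.6 -0.   0.4]
0.63 [ 0.1  0.3 -0.2]
0.82 [ 0.1 -0.1 -0.4]
1.01 [ 0.3  0.4 -0.2]
1.19 [ 0.1  0.1 -0. ]
1.38 [ 0.6 -0.1 -0.1]
1.57 [0.4 0.3 0.3]
g 9.0 [-0.3 -0.4  0.3]
g 10.0 [-4.9  0.4  1.7]
33.5667
```

View pics/w5.png

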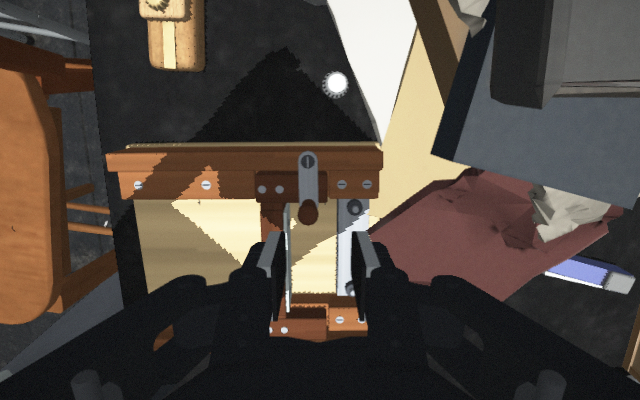

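The left button is square across its foot: pivot (308,161), peg (308,213), and it reached its stop at −4.9 N. Now the right one.

Run:
```python
from h import *
p=get_obs()["position"];bot.servo_line([p[0],p[1],.2],velocity=.25)
bot.reach(*plan("R",-.28,0,0,150))
turn("R",-.28,0)
q=down(v[2]-np.pi/2);p=W(-40,0,230);bot.servo_line([*get_obs()["position"][:2],.22],velocity=.25);bot.reach(p,q)
w=vision.read_camera("wrist");cv2.imwrite("pics/w6.png",w["frame"][:,:,::-1]);np.savez("w6.npz",**w)
f=cv2.resize(w["frame"][:240,160:480,::-1],None,fx=2.5,fy=2.5,interpolation=cv2.INTER_CUBIC);cv2.imwrite("pics/w6c.png",f)
print(get_obs()["time_s"],F())
for P in [(38.5,75.5,51),(38.5,45.5,74),(38.5,-75.5,51),(38.5,-45.5,74),(51.5,66.5,44),(1.5,66.5,44),(51.5,-66.5,44),(1.5,-66.5,44)]:print(P,((proj(w,W(*P))[0]-[160,0])*2.5).round(0))
```

```text
-0.07 [ 0.1  0.2 -0.2]
0.13 [ 0.  -0.1 -0.1]
0.34 [ 0.   0.2 -0.3]
0.54 [-0.  -0.2 -0.3]
0.75 [ 0.1  0.1 -0.5]
0.95 [ 0.4 -0.4 -0.2]
1.16 [ 0.3 -0.   0.1]
1.36 [-0.2  0.  -0.5]
1.57 [ 0.3  0.3 -0.9]
g 9.0 [-0.2  0.5 -0.4]
g 10.0 [-4.8  1.9  1.1]
42.5667
44.775 [-0.82015861  0.21041555  0.00268507]
(38.5, 75.5, 51) [203. 223.]
(38.5, 45.5, 74) [272. 220.]
(38.5, -75.5, 51) [590. 224.]
(38.5, -45.5, 74) [522. 221.]
(51.5, 66.5, 44) [228. 190.]
(1.5, 66.5, 44) [234. 318.]
(51.5, -66.5, 44) [565. 190.]
(1.5, -66.5, 44) [560. 318.]
```

View pics/w6c.png

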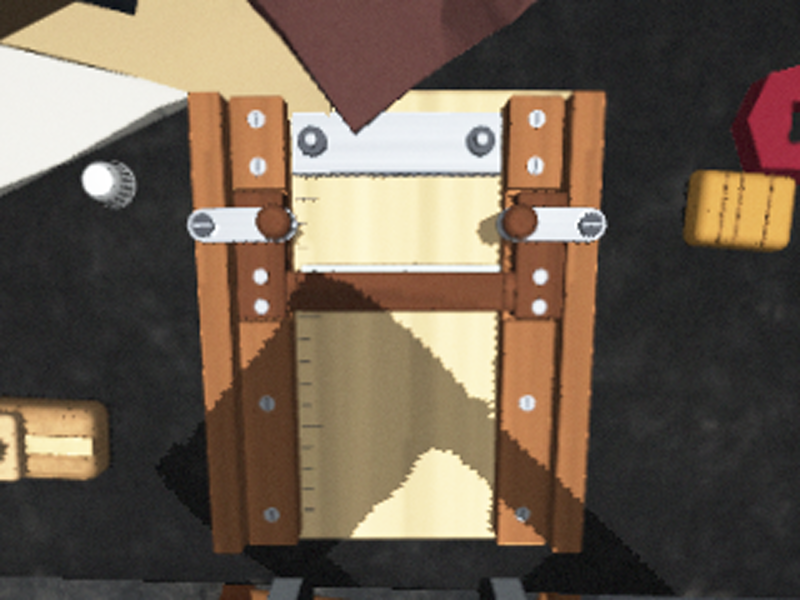

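Both buttons are square across the feet: pegs at (273,221) and (520,222), predicted (272,220) and (522,221). The fence is seated, nothing else has moved, and the arm is clear, so I'm handing in.

```bash
python3 -c "
from workcell import hand_in,get_obs
hand_in();print(get_obs()['time_s'])"
```

```text
the job is handed in; nothing more can be done
the job is handed in; nothing more can be done
```

The fence is seated in the notch, both turn-buttons lie square across its feet, and the job was handed in at about 45 s on the robot's clock.

- **Fence:** I pushed it squarely along the rails with the fingertips on its back. The highest force read was about 4.4 N, and its feet dropped into the notch. The wrist picture matches a seated fence at about x 26, z 28.
- **Turn-buttons:** I pushed the left one, then the right, round by their pegs to their stops, at about 5 N each. In the final picture both pegs lie within about 1 mm of their expected places across the feet.
- **Other things:** The thimble, jack, beeswax, bobbin and leather showed no sign of having moved. The spool and clip were not looked at specifically. The arm ended clear of everything.

**What disagreed:** the fingertips hang about 35 mm higher than the stated tip distance implies. Because of that, my first push passed over the cross bar without touching it. I found this in the pictures, lowered the tool with a force guard, and used the measured height from then on.

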